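Lay the notebook pack down in its box and shut the lid

TASK

A pack of notebooks stands on end in the open presentation box, so the lid cannot close. Push the pack over with the fingertips so that it lies flat on the floor of the box, then push the hinged lid over until it is fully shut. Do not lift or carry the pack, and leave the tape, the jar and the spare pack where they are.

Things in the scene. Friction and masses are not known exactly. Their poses are not given: they have to be found in the camera images.
- box: Rigid brown-board presentation box, open on top, fixed to the bench: 225 mm long (its x), 138 wide (y), 55 high, walls and floor 5 mm thick, inside 215 x 128 x 50 mm. Origin at the centre of its underside. Its +x end is away from the robot; the lid is hinged along the +y long side (robot's left). Turned by up to 0.55 rad either way.
- lid (a joint): Lid angle, rad: 0 fully shut (level on the rim), grows as it opens, stop at 2.05; starts open at 1.7 to 2.0, leaning outward past upright (1.57). A stiff hinge holds it at any angle (no spring, does not fall), so it must be pushed the whole way down; about 2.5 N at 100 mm from the hinge is enough.
- lid_hinge (a point): Middle of the lid's hinge line, which runs along the box's x on its top +y edge: (0, 69, 55) mm in the box frame. The lid is a brown board panel 225 mm long, 143 mm from hinge to free edge, 5 mm thick, above this point when shut; when open its outer face looks away from the box. A 14 mm lip along the free edge points down when shut.
- lid_edge (a point): Middle of the lid's free edge, on the outer face (the face that is on top when shut), 143 mm from the hinge line and 5 mm above it when shut.
- pack: Pack of three black notebooks with cream pages and a white paper band: one rigid block 34 mm thick (its x), 110 wide (y), 150 tall (z), 0.3 to 0.6 kg. Origin at the centre of the end it stands on, on the box floor 5 mm above the bench. Starts upright 3 to 15 mm from the box's -x end wall, its x along the box's x (within 0.03 rad), about 9 mm of play to each side wall.
- pack_top (a point): Centre of the pack's top end, 150 mm from pack along the pack's z. Pushed near here towards the box's +x end the pack tips about its foot, falls by itself once it leans more than about 0.23 rad, and fits flat in the box with its top end towards +x.
- pack_heel (a point): Middle of the pack's lower edge about which it tips, 17 mm from pack along the pack's x. Stays near the box's floor when the pack is only pushed.
- tape: Bystander: roll of clear packing tape lying flat, 100 mm across, 48 mm high, on the bench at the box's -y side. Origin at the centre of its underside.
- jar: Bystander: small jar with a black cap, 52 mm across, 75 mm high, on the bench off the box's +x, -y corner. Origin at the centre of its underside.
- spare: Bystander: spare notebook pack lying flat on the bench beyond the lid on the +y side, 140 x 90 x 34 mm. Origin at the centre of its underside.
Things that resemble listed ones, but are neither listed nor needed, are in the scene too. What is shaped like the pack but red or yellow is not meant.

How it is judged:
By the outcome, as a careful person would: the job done as asked, in the order asked, and still so for the second after the job is handed in, with the robot touching nothing.
It also fails if it takes over 48 s, if anything falls off the work surface, if the arm or the gripper's body presses on something with over 40 N, if the wrist force passes 120 N, or if a joint passes its speed limit or range.

ROBOT

A 6-joint arm with a two-finger parallel gripper is mounted at the origin on the work surface. World frame = base frame: x ahead of the robot, y to its left, z up, the work surface at z = 0. Lengths are in m, angles in rad, forces in N, time in s.
With the tool pointing down it reaches from about 0.425 to 0.95 m from the base axis. Payload 3.5 kg.
Tool frame: the origin (TCP) lies on the centre line of the jaws, within the pads' length; the fingertips stand 25 mm ahead of it and the grasp point (between the pads) lies 6 mm ahead of it (ctrl.finger_overhang is the distance from the TCP to the fingertips, in m); z points along the fingers, y is the line along which they close (so a half turn about z gives the same grasp; the last joint's range is limited). The gripper opens to 85 mm and grips with 20 to 120 N. Pads are 22 mm wide; open, the fingers measure 114 mm over their backs; the gripper's body (76 mm by 85 mm) begins 54 mm behind the grasp point. The pads swing forward as they close: fully open they stand 13 mm farther back than shut.
Start: joints at [0.97, 0.286, 1.577, -0, 1.279, -0.15], TCP at [0.294, 0.608, 0.231] pointing down, gripper open.
Joint ranges: [-2.77, 2.77], [-0.9, 2.22], [0.21, 2.48], [-1.53, 4.67], [0.24, 2.81], [-2.84, 2.84]. Speed limits (rad/s): [2.79, 2.79, 3.14, 3.14, 3.14, 3.14].

INTERFACE

Orientations are given as a unit quaternion [x, y, z, w].
In Python, from plant import get_state, imaging, job, ctrl gives the robot as it stands.
- The arm moves only by the tool jog_arm, never from a script. Its argument "increments" is a list of rows, each an object of numbers: "dx", "dy", "dz": the shift along the world's x, y, z each as a share of 12 cm, from -1 to 1; "ax", "ay", "az": the turn, a rotation vector about the world's x, y, z each as a share of pi/2 rad, from -1 to 1; "gripper": the gripper command: -1 is shut, 1 is fully open, values between are in proportion. A call has 1 to 10 rows; each row is the pose to reach, as a shift and turn from the pose commanded when the call began; what a row does not reach only later rows make up. A row lasts 1/10 s, in which the tool goes at most 50 mm and 8.59 degrees, less where a joint would pass 70% of its speed; a pose out of reach is approached as far as the arm can. A call with a number of a shift or a turn outside -1 to 1 is refused whole. A call with a gripper value outside its range is refused whole. The fingers move at their own pace and stop on an object; "force" is the grip in N (left out, the last holds). Time passes only in rows, so rows that repeat a pose let the fingers close. It gives the time, the measured TCP pose, the force, the opening and the grip force at its end, in the units of the state.
- get_state(): the state, without advancing time (a new reading comes with each control period).
- imaging.read_camera(name): name is "side" or "top" or "wrist"; returns a dict with "frame" (384x512x3 uint8, blue, green, red), "depth" (384x512 float32, m along the optical axis (not along the pixel's ray), 0 where there is no reading), "camera_matrix" (3x3 intrinsics, pixels), "dist" ([k1, k2, p1, p2, k3] as OpenCV has them; the pictures are not rectified), "extrinsics" (4x4, takes a point from camera to world coordinates); the wrist camera has in their place "mount" (4x4, takes a point from camera to tool coordinates, whose origin is the TCP and whose axes are the flange's). Camera axes: x right, y up, looking along -z (the intrinsics and any distortion apply to the point x, -y, -z); pixel columns grow to the right and rows downward; lengths in m; the calibration is good to about 2 mm. A picture is of the moment at which its call begins: read the wrist's pose just before it.
- job.sign_off(): hands the job in; it is judged then, once.
The state is a dict: "time": time; "qpos": joint angles; "dq": joint speeds; "joint_efforts": joint torques, N m; "eef_pos": TCP position; "tcp_rot": TCP orientation; "contact_force": force on the tool from outside, world axes, zero at the start; "wrist_torque": the same for the moment, N m; "opening": opening from 0.0 (shut) to 1.0 (fully open); "finger_force": force on a finger pad.
Only numpy, scipy, OpenCV 4.12 (cv2) and the standard library are available. Lean on these libraries where they do the work, as an engineer would, in place of code of your own. Each camera call takes 0.05 s, during which the arm holds its last target. There are 200 camera calls.

## Working session

There is one attempt and no reset: what is moved stays moved. The work goes in short steps, Python scripts to look and compute and a tool call to move; the robot and the scene stay as the last step left them, time stands still between calls to the robot, and variables do not carry over. Pictures are saved under pics/ and viewed, at most 10 in all, crops included, and the job is handed in when it is done.

Besides the shell and the picture viewer there is one more tool, called after ">>>" in YAML: its name, and indented under it one key for each argument. jog_arm: Moves the arm, as the interface text tells. Shift numbers are shares of 12 cm and turn numbers shares of pi/2 rad, none past 1 either way. Its arguments: {"type":"object","properties":{"increments":{"type":"array"},"force":{"type":"number"}},"required":["increments"]}

```bash
mkdir -p pics
cat > h.py <<'E'
import numpy as np, cv2
from plant import get_state, imaging, job, ctrl
def cam(n):
    s=get_state(); d=imaging.read_camera(n)
    if 'extrinsics' not in d or d.get('extrinsics') is None:
        from scipy.spatial.transform import Rotation as R
        T=np.eye(4);T[:3,:3]=R.from_quat(s['tcp_rot']).as_matrix();T[:3,3]=s['eef_pos']
        d['extrinsics']=T@d['mount']
    return d
def cloud(d):
    h,w=d['depth'].shape
    u,v=np.meshgrid(np.arange(w),np.arange(h))
    p=cv2.undistortPoints(np.stack([u,v],-1).reshape(-1,1,2).astype(np.float32),d['camera_matrix'],np.array(d['dist'])).reshape(h,w,2)
    z=d['depth']
    P=np.stack([p[...,0]*z,-p[...,1]*z,-z,np.ones_like(z)],-1)@np.array(d['extrinsics']).T
    P=P[...,:3]; P[z==0]=np.nan
    return P
E
python3 - <<'E'
from h import *
ims=[]
for n in('side','top'):
    d=cam(n); P=cloud(d); np.savez(n+'.npz',P=P,f=d['frame'])
    ims.append(d['frame']); print(n,np.array(d['extrinsics']).round(3).tolist())
    cv2.imwrite(f'pics/{n}.png',cv2.resize(d['frame'],(768,576)))
s=get_state();print(s['time'],s['tcp_rot'],s['eef_pos'],s['contact_force'])
E
```

```text
side [[0.932, 0.204, -0.3, 0.193], [-0.363, 0.526, -0.769, -0.917], [0.001, 0.825, 0.564, 0.847], [0.0, 0.0, 0.0, 1.0]]
top [[-0.008, 0.987, -0.16, 0.413], [-1.0, -0.006, 0.013, 0.062], [0.011, 0.16, 0.987, 1.114], [0.0, 0.0, 0.0, 1.0]]
0.1 [ 2.23487350e-01  9.74706268e-01 -9.72464513e-04 -3.87821252e-04] [0.2937414  0.60709075 0.22998641] [ 0.05197183  0.76295441 -0.43911475]
```

View pics/side.png

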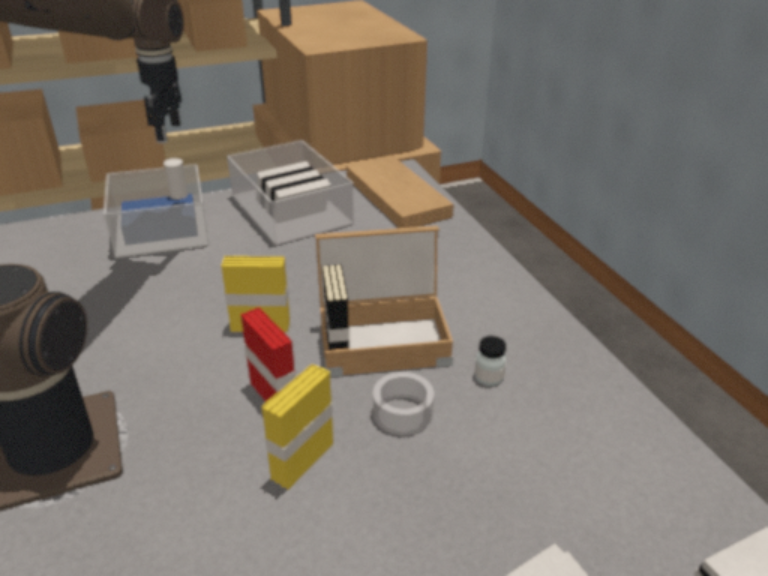

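View pics/top.png

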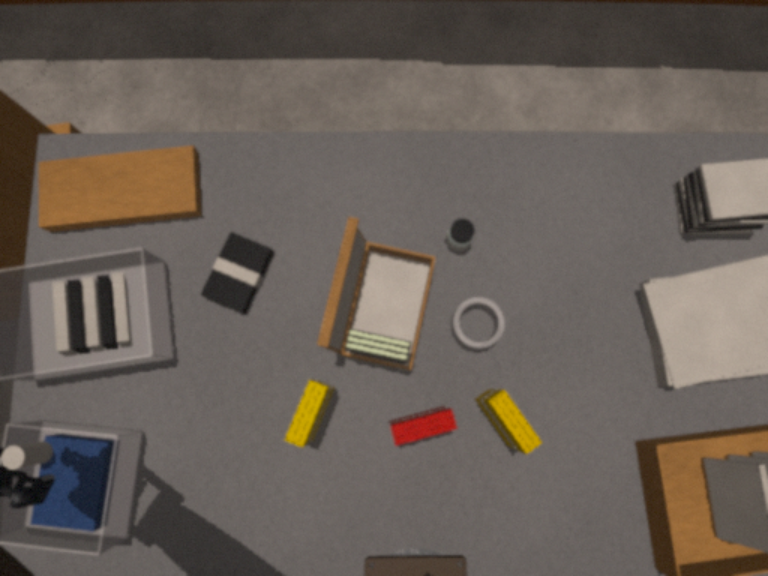

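The side view shows the pack upright at (337,305) in the box, with the lid open behind it. The top view shows the box centred near (390,305), the pack top at (378,345) and the lid edge along (355,220)–(325,345). Red and yellow decoys stand on the robot side.

Run:
```python
from h import *
d=np.load('top.npz');P=d['P'];hsv=cv2.cvtColor(d['f'],cv2.COLOR_BGR2HSV)
reg=np.zeros(P.shape[:2],bool);reg[140:252,205:295]=1
z=P[...,2]
brown=(hsv[...,0]<22)&(hsv[...,1]>90)&reg
rim=brown&(abs(z-.055)<.012)
q=P[rim];print(len(q),np.median(q[:,2]))
r=cv2.minAreaRect(q[:,:2].astype(np.float32));print('rim rect',r,cv2.boxPoints(r).round(3).tolist())
lid=brown&(z>.08);l=P[lid];print('lid',len(l),l.min(0),l.max(0))
pk=reg&(z>.135)&(z<.17)&~brown;k=P[pk];r=cv2.minAreaRect(k[:,:2].astype(np.float32));print('pack top',len(k),r,np.median(k,0),cv2.boxPoints(r).round(3).tolist())
fl=reg&(hsv[...,1]<60)&(z<.025)&(hsv[...,2]>150);f=P[fl];r=cv2.minAreaRect(f[:,:2].astype(np.float32));print('floor',len(f),r,np.median(f,0))
for n,(x0,x1,y0,y1) in dict(red=(255,310,265,300),yelL=(185,225,248,300),yelR=(315,365,255,305),tape=(300,340,195,235)).items():
    m=P[y0:y1,x0:x1].reshape(-1,3);m=m[m[:,2]>.03];print(n,m.min(0).round(3),m.max(0).round(3))
# lid plane from side view
s=np.load('side.npz');S=s['P'];m=S[155:200,216:288].reshape(-1,3);m=m[(m[:,2]>.07)&(m[:,1]<.35)];c=np.nanmedian(m,0);u,w,v=np.linalg.svd(m-m.mean(0),full_matrices=False);print('lid side',len(m),c,v[2],w,m.max(0),m.min(0))
```

```text
475 0.05455143602886414
rim rect ((0.5723257064819336, 0.0509491041302681), (0.13867124915122986, 0.22480203211307526), 76.9190902709961) [[0.44699999690055847, 0.008999999612569809], [0.6660000085830688, -0.041999999433755875], [0.6980000138282776, 0.09300000220537186], [0.4790000021457672, 0.14399999380111694]]
lid 715 [0.48207392 0.10314274 0.0901349 ] [0.70075365 0.16762546 0.20147276]
pack top 591 ((0.5732593536376953, 0.06452883780002594), (0.13823901116847992, 0.20401450991630554), 77.16657257080078) [0.48770098 0.07113457 0.15316749] [[0.4580000042915344, 0.019999999552965164], [0.6570000052452087, -0.026000000536441803], [0.6880000233650208, 0.10899999737739563], [0.48899999260902405, 0.1550000011920929]]
floor 2038 ((0.5938698649406433, 0.04256393387913704), (0.12307952344417572, 0.15763737261295319), 77.3922119140625) [0.5925371  0.04215561 0.00506821]
red [ 0.317 -0.063  0.032] [0.377 0.051 0.156]
yelL [0.314 0.157 0.03 ] [0.428 0.226 0.154]
yelR [ 0.298 -0.209  0.03 ] [ 0.409 -0.118  0.153]
tape [ 0.488 -0.173  0.03 ] [ 0.585 -0.074  0.053]
lid side 2979 [0.58794012 0.12112509 0.14474711] [-0.06433822  0.95134669 -0.30133049] [3.3611506  1.82557409 1.33291807] [0.69352706 0.15954011 0.20371835] [0.46439162 0.00704588 0.07003558]
```

>>> jog_arm:
  increments:
    - {"dz": 0.4, "gripper": -1}
    - {"dz": 0.6, "gripper": -1}
    - {"dx": 0.1, "dy": -0.5, "dz": 0.6, "az": -0.2, "gripper": -1}
    - {"dx": 0.25, "dy": -1, "dz": 0.6, "az": -0.4, "gripper": -1}
    - {"dx": 0.25, "dy": -1, "dz": 0.6, "az": -0.4, "gripper": -1}
    - {"dx": 0.25, "dy": -1, "dz": 0.6, "az": -0.4, "gripper": -1}

```text
$.increments[0]: bad value
```

>>> jog_arm:
  increments:
    - {"dx": 0.15, "dy": -0.4, "az": -0.1}
    - {"dx": 0.3, "dy": -0.8, "az": -0.2}
    - {"dx": 0.4, "dy": -1, "az": -0.3}
    - {"dx": 0.4, "dy": -1, "az": -0.4}
    - {"dx": 0.4, "dy": -1, "az": -0.46}

```text
$.increments[0]: bad value
```

>>> jog_arm:
  increments:
    - {"dx": 0.1, "dy": -0.4}
    - {"dx": 0.2, "dy": -0.8}
    - {"dx": 0.25, "dy": -1}
    - {"dx": 0.25, "dy": -1}

```text
$.increments[0]: bad value
```

>>> jog_arm:
  increments:
    - {"dx": 0.05, "dy": -0.4}
    - {"dx": 0.1, "dy": -0.8}
    - {"dx": 0.15, "dy": -1}
    - {"dx": 0.15, "dy": -1}

```text
$.increments[0]: bad value
```

Run:
```python
from h import *
from scipy.spatial.transform import Rotation as R
s=get_state();print(s['time'],s['eef_pos'],R.from_quat(s['tcp_rot']).as_matrix().round(3),s['qpos'],s['opening'],ctrl.finger_overhang,s['contact_force'])
c=np.array([.5725,.051]);a=-.229
B=np.array([[np.cos(a),-np.sin(a)],[np.sin(a),np.cos(a)]])
print((B@[-.14,0]+c-s['eef_pos'][:2])/.12)
```

```text
0.1 [0.2937414  0.60709075 0.22998641] [[-0.9    0.436 -0.001]
 [ 0.436  0.9   -0.002]
 [ 0.    -0.002 -1.   ]] [ 9.69974395e-01  2.87094408e-01  1.57800755e+00  8.83954880e-06
  1.27858456e+00 -1.50042523e-01] 0.9986280629608025 0.025 [ 0.05197183  0.76295441 -0.43911475]
[ 1.18677883 -4.36925191]
```

Every row apparently needs all its fields.

>>> jog_arm:
  increments:
    - {"dx": 0, "dy": 0, "dz": 0.4, "ax": 0, "ay": 0, "az": 0, "gripper": -1}
    - {"dx": 0, "dy": 0, "dz": 0.6, "ax": 0, "ay": 0, "az": 0, "gripper": -1}
    - {"dx": 0.1, "dy": -0.5, "dz": 0.6, "ax": 0, "ay": 0, "az": -0.1, "gripper": -1}
    - {"dx": 0.25, "dy": -1, "dz": 0.6, "ax": 0, "ay": 0, "az": -0.2, "gripper": -1}
    - {"dx": 0.25, "dy": -1, "dz": 0.6, "ax": 0, "ay": 0, "az": -0.3, "gripper": -1}
    - {"dx": 0.25, "dy": -1, "dz": 0.6, "ax": 0, "ay": 0, "az": -0.4, "gripper": -1}
    - {"dx": 0.25, "dy": -1, "dz": 0.6, "ax": 0, "ay": 0, "az": -0.4, "gripper": -1}

```text
time: 0.8
eef_pos: [0.3242, 0.4867, 0.3029]
tcp_rot: [0.515, 0.857, -0.0, -0.0]
contact_force: [0.7, -0.1, -1.0]
opening: 0.0
finger_force: 0.0
```

>>> jog_arm:
  increments:
    - {"dx": 0.15, "dy": -0.4, "dz": 0, "ax": 0, "ay": 0, "az": -0.1, "gripper": -1}
    - {"dx": 0.3, "dy": -0.8, "dz": 0, "ax": 0, "ay": 0, "az": -0.2, "gripper": -1}
    - {"dx": 0.4, "dy": -1, "dz": 0, "ax": 0, "ay": 0, "az": -0.3, "gripper": -1}
    - {"dx": 0.4, "dy": -1, "dz": 0, "ax": 0, "ay": 0, "az": -0.4, "gripper": -1}
    - {"dx": 0.4, "dy": -1, "dz": 0, "ax": 0, "ay": 0, "az": -0.46, "gripper": -1}
    - {"dx": 0.4, "dy": -1, "dz": 0, "ax": 0, "ay": 0, "az": -0.46, "gripper": -1}

```text
time: 1.4
eef_pos: [0.372, 0.3677, 0.3029]
tcp_rot: [0.783, 0.622, -0.0, -0.0]
contact_force: [-0.5, 0.3, -0.8]
opening: -0.004
finger_force: 0.0
```

>>> jog_arm:
  increments:
    - {"dx": 0.1, "dy": -0.4, "dz": 0, "ax": 0, "ay": 0, "az": 0, "gripper": -1}
    - {"dx": 0.2, "dy": -0.8, "dz": 0, "ax": 0, "ay": 0, "az": 0, "gripper": -1}
    - {"dx": 0.25, "dy": -1, "dz": 0, "ax": 0, "ay": 0, "az": 0, "gripper": -1}
    - {"dx": 0.25, "dy": -1, "dz": 0, "ax": 0, "ay": 0, "az": 0, "gripper": -1}

```text
time: 1.8
eef_pos: [0.4026, 0.2459, 0.3031]
tcp_rot: [0.784, 0.621, -0.0, 0.0]
contact_force: [-0.1, 0.1, 1.2]
opening: -0.001
finger_force: 0.0
```

>>> jog_arm:
  increments:
    - {"dx": 0.1, "dy": -0.4, "dz": 0, "ax": 0, "ay": 0, "az": 0, "gripper": -1}
    - {"dx": 0.2, "dy": -0.8, "dz": 0, "ax": 0, "ay": 0, "az": 0, "gripper": -1}
    - {"dx": 0.25, "dy": -1, "dz": 0, "ax": 0, "ay": 0, "az": 0, "gripper": -1}
    - {"dx": 0.25, "dy": -1, "dz": 0, "ax": 0, "ay": 0, "az": 0, "gripper": -1}

```text
time: 2.2
eef_pos: [0.4327, 0.1265, 0.3031]
tcp_rot: [0.784, 0.621, -0.0, -0.0]
contact_force: [0.5, 0.4, 0.1]
opening: -0.0
finger_force: 0.0
```

Run:
```python
from h import *
from scipy.spatial.transform import Rotation as R
s=get_state();print(s['time'],s['eef_pos'],R.from_quat(s['tcp_rot']).as_matrix().round(3),s['qpos'],s['opening'],ctrl.finger_overhang,s['contact_force'])
c=np.array([.5725,.051]);a=-.229
B=np.array([[np.cos(a),-np.sin(a)],[np.sin(a),np.cos(a)]])
print((B@[-.14,0]+c-s['eef_pos'][:2])/.12)
```

```text
2.2 [0.43268679 0.12647612 0.30309948] [[ 0.229  0.973 -0.   ]
 [ 0.973 -0.229 -0.   ]
 [-0.    -0.    -1.   ]] [ 5.86932993e-02 -2.79194695e-01  2.01372967e+00 -9.30907573e-05
  1.40722323e+00  2.89580221e-01] -0.0004207666913256898 0.025 [0.54163185 0.36458653 0.06712125]
[ 0.02890056 -0.36412993]
```

>>> jog_arm:
  increments:
    - {"dx": 0.03, "dy": -0.36, "dz": 0, "ax": 0, "ay": 0, "az": 0, "gripper": -1}
    - {"dx": 0.03, "dy": -0.36, "dz": -0.4, "ax": 0, "ay": 0, "az": 0, "gripper": -1}
    - {"dx": 0.03, "dy": -0.36, "dz": -0.7, "ax": 0, "ay": 0, "az": 0, "gripper": -1}
    - {"dx": 0.03, "dy": -0.36, "dz": -1, "ax": 0, "ay": 0, "az": 0, "gripper": -1}
    - {"dx": 0.03, "dy": -0.36, "dz": -1, "ax": 0, "ay": 0, "az": 0, "gripper": -1}

```text
time: 2.7
eef_pos: [0.4317, 0.0861, 0.1777]
tcp_rot: [0.783, 0.622, -0.004, -0.004]
contact_force: [-1.0, 0.6, -0.1]
opening: -0.005
finger_force: 0.0
```

>>> jog_arm:
  increments:
    - {"dx": 0, "dy": 0, "dz": -0.15, "ax": 0, "ay": 0, "az": 0, "gripper": -1}
    - {"dx": 0, "dy": 0, "dz": -0.3, "ax": 0, "ay": 0, "az": 0, "gripper": -1}
    - {"dx": 0, "dy": 0, "dz": -0.3, "ax": 0, "ay": 0, "az": 0, "gripper": -1}

```text
time: 3.0
eef_pos: [0.435, 0.0856, 0.1468]
tcp_rot: [0.783, 0.622, -0.001, -0.001]
contact_force: [0.2, -0.0, 0.0]
opening: 0.001
finger_force: 0.0
```

>>> jog_arm:
  increments:
    - {"dx": 0.05, "dy": -0.01, "dz": 0, "ax": 0, "ay": 0, "az": 0, "gripper": -1}
    - {"dx": 0.1, "dy": -0.023, "dz": 0, "ax": 0, "ay": 0, "az": 0, "gripper": -1}
    - {"dx": 0.15, "dy": -0.035, "dz": 0, "ax": 0, "ay": 0, "az": 0, "gripper": -1}
    - {"dx": 0.2, "dy": -0.046, "dz": 0, "ax": 0, "ay": 0, "az": 0, "gripper": -1}
    - {"dx": 0.24, "dy": -0.056, "dz": 0, "ax": 0, "ay": 0, "az": 0, "gripper": -1}
    - {"dx": 0.28, "dy": -0.065, "dz": 0, "ax": 0, "ay": 0, "az": 0, "gripper": -1}
    - {"dx": 0.32, "dy": -0.075, "dz": 0, "ax": 0, "ay": 0, "az": 0, "gripper": -1}

```text
time: 3.7
eef_pos: [0.4771, 0.0752, 0.1507]
tcp_rot: [0.784, 0.621, 0.002, 0.002]
contact_force: [-0.2, 0.9, 11.9]
opening: -0.002
finger_force: 5.4
```

Run:
```python
from h import *
d=cam('side');cv2.imwrite('pics/s2.png',cv2.resize(d['frame'][120:270,130:330],(800,600)))
s=get_state();print(s['contact_force'],s['eef_pos'])
```

```text
[0.08422169 1.42888053 7.92240156] [0.47790153 0.07495242 0.15090878]
```

View pics/s2.png

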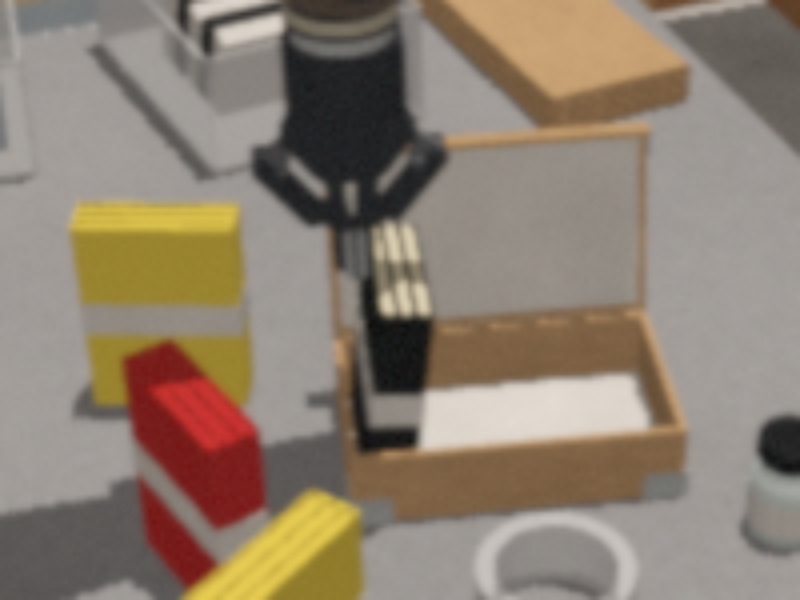

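The side crop shows the pack starting to lean, but the gripper's knuckle sits on its top edge at crop (350,225), which explains the upward force. I'll back off, raise the tool and push nearer the top.

>>> jog_arm:
  increments:
    - {"dx": -0.12, "dy": 0.028, "dz": 0, "ax": 0, "ay": 0, "az": 0, "gripper": -1}
    - {"dx": -0.25, "dy": 0.058, "dz": 0, "ax": 0, "ay": 0, "az": 0, "gripper": -1}
    - {"dx": -0.25, "dy": 0.058, "dz": 0.14, "ax": 0, "ay": 0, "az": 0, "gripper": -1}
    - {"dx": -0.25, "dy": 0.058, "dz": 0.14, "ax": 0, "ay": 0, "az": 0, "gripper": -1}

```text
time: 4.15
eef_pos: [0.4457, 0.0822, 0.1662]
tcp_rot: [0.784, 0.621, 0.002, 0.002]
contact_force: [1.7, 0.5, 1.2]
opening: 0.004
finger_force: 0.0
```

>>> jog_arm:
  increments:
    - {"dx": 0.06, "dy": -0.014, "dz": 0, "ax": 0, "ay": 0, "az": 0, "gripper": -1}
    - {"dx": 0.12, "dy": -0.028, "dz": 0, "ax": 0, "ay": 0, "az": 0, "gripper": -1}
    - {"dx": 0.18, "dy": -0.042, "dz": 0, "ax": 0, "ay": 0, "az": 0, "gripper": -1}
    - {"dx": 0.24, "dy": -0.056, "dz": 0, "ax": 0, "ay": 0, "az": 0, "gripper": -1}
    - {"dx": 0.3, "dy": -0.07, "dz": 0, "ax": 0, "ay": 0, "az": 0, "gripper": -1}
    - {"dx": 0.35, "dy": -0.082, "dz": 0, "ax": 0, "ay": 0, "az": 0, "gripper": -1}

```text
time: 4.75
eef_pos: [0.4868, 0.0723, 0.1638]
tcp_rot: [0.784, 0.621, -0.0, -0.0]
contact_force: [-1.0, -0.3, -1.3]
opening: 0.002
finger_force: 0.0
```

>>> jog_arm:
  increments:
    - {"dx": 0.06, "dy": -0.014, "dz": 0, "ax": 0, "ay": 0, "az": 0, "gripper": -1}
    - {"dx": 0.12, "dy": -0.028, "dz": 0, "ax": 0, "ay": 0, "az": 0, "gripper": -1}
    - {"dx": 0.18, "dy": -0.042, "dz": 0, "ax": 0, "ay": 0, "az": 0, "gripper": -1}
    - {"dx": 0.24, "dy": -0.056, "dz": 0, "ax": 0, "ay": 0, "az": 0, "gripper": -1}
    - {"dx": 0.24, "dy": -0.056, "dz": 0, "ax": 0, "ay": 0, "az": 0, "gripper": -1}
    - {"dx": 0.24, "dy": -0.056, "dz": 0, "ax": 0, "ay": 0, "az": 0, "gripper": -1}
    - {"dx": 0.24, "dy": -0.056, "dz": 0, "ax": 0, "ay": 0, "az": 0, "gripper": -1}

```text
time: 5.45
eef_pos: [0.5146, 0.0659, 0.1639]
tcp_rot: [0.784, 0.621, -0.0, -0.0]
contact_force: [-0.0, -0.6, -0.3]
opening: 0.0
finger_force: 0.0
```

Run:
```python
from h import *
d=cam('side');cv2.imwrite('pics/s3.png',cv2.resize(d['frame'][120:270,130:330],(600,450)))
s=get_state();print(s['contact_force'],s['eef_pos'])
```

```text
[ 0.03870149 -0.05102568  0.05565989] [0.51452629 0.06589065 0.16391316]
```

View pics/s3.png

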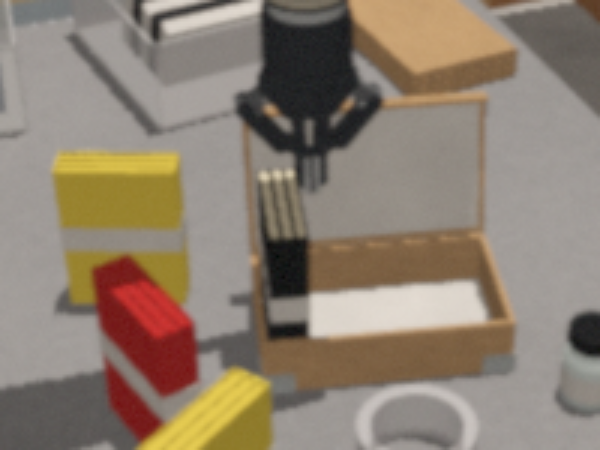

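The finger passed over the pack, which is still upright at crop (285,250). I'll measure the true tip height against the pack top.

Run:
```python
from h import *
d=cam('side');P=cloud(d);c=np.array([.5725,.051]);a=-.229
B=np.array([[np.cos(a),-np.sin(a)],[np.sin(a),np.cos(a)]])
def box(p): return np.c_[(p[:,:2]-c)@B,p[:,2]]
for u in (234,):
  for v in range(166,190,2): print(u,v,box(P[v,u][None])[0].round(3),d['frame'][v,u])
reg=P[170:235,212:236].reshape(-1,3);q=box(reg);q=q[(abs(q[:,1])<.07)&(q[:,2]>.06)&(q[:,2]<.2)]
for z in np.arange(.07,.19,.01):
  k=q[abs(q[:,2]-z)<.005]; print(round(z,2),len(k),k.min(0)[:2].round(3) if len(k) else '',k.max(0)[:2].round(3) if len(k) else '')
s=get_state();print(s['opening'])
t=cam('top');P=cloud(t);q=box(P[140:260,205:300].reshape(-1,3));k=q[(q[:,2]>.13)&(q[:,2]<.165)&(q[:,1]<.05)];print(np.percentile(k,[1,50,99],axis=0).round(3))
```

```text
234 166 [-0.053  0.004  0.211] [69 71 74]
234 168 [-0.054 -0.001  0.208] [57 58 59]
234 170 [-0.054 -0.002  0.203] [38 35 37]
234 172 [-0.055 -0.01   0.203] [71 71 72]
234 174 [-0.055 -0.01   0.196] [84 85 88]
234 176 [-0.055 -0.006  0.188] [88 89 90]
234 178 [-0.055 -0.008  0.183] [83 87 89]
234 180 [-0.055 -0.011  0.179] [81 85 84]
234 182 [-0.056 -0.011  0.173] [82 83 85]
234 184 [-0.048  0.074  0.11 ] [110 118 121]
234 186 [-0.048  0.072  0.104] [130 138 145]
234 188 [-0.048  0.072  0.098] [133 140 147]
0.07 59 [-0.109 -0.066] [-0.046  0.07 ]
0.08 65 [-0.109 -0.066] [-0.046  0.07 ]
0.09 67 [-0.108 -0.065] [-0.046  0.07 ]
0.1 61 [-0.107 -0.065] [-0.046  0.07 ]
0.11 50 [-0.102 -0.065] [-0.062  0.07 ]
0.12 47 [-0.102 -0.064] [-0.067  0.018]
0.13 48 [-0.102 -0.064] [-0.069  0.048]
0.14 47 [-0.102 -0.065] [-0.069  0.039]
0.15 251 [-0.103 -0.065] [-0.068  0.053]
0.16 108 [-0.102 -0.063] [-0.068  0.048]
0.17 12 [-0.068 -0.014] [-0.053 -0.004]
0.18 25 [-0.068 -0.013] [-0.052 -0.004]
-0.0007895485129243329
[[-0.1   -0.049  0.149]
 [-0.084 -0.011  0.153]
 [-0.071  0.049  0.158]]
```

The tip is actually about level with the TCP (z≈0.168 with the TCP at 0.164), so it cleared the pack top. I'll go back behind the pack and lower the tool to a TCP z of 0.124.

>>> jog_arm:
  increments:
    - {"dx": -0.3, "dy": 0.07, "dz": 0.05, "ax": 0, "ay": 0, "az": 0, "gripper": -1}
    - {"dx": -0.65, "dy": 0.15, "dz": 0.05, "ax": 0, "ay": 0, "az": 0, "gripper": -1}
    - {"dx": -0.65, "dy": 0.15, "dz": 0.05, "ax": 0, "ay": 0, "az": 0, "gripper": -1}
    - {"dx": -0.65, "dy": 0.15, "dz": -0.15, "ax": 0, "ay": 0, "az": 0, "gripper": -1}
    - {"dx": -0.65, "dy": 0.15, "dz": -0.33, "ax": 0, "ay": 0, "az": 0, "gripper": -1}
    - {"dx": -0.65, "dy": 0.15, "dz": -0.33, "ax": 0, "ay": 0, "az": 0, "gripper": -1}

```text
time: 6.2
eef_pos: [0.4349, 0.0838, 0.1219]
tcp_rot: [0.784, 0.621, -0.002, -0.002]
contact_force: [-0.2, -0.2, -0.2]
opening: 0.002
finger_force: 0.0
```

>>> jog_arm:
  increments:
    - {"dx": 0.06, "dy": -0.014, "dz": 0, "ax": 0, "ay": 0, "az": 0, "gripper": -1}
    - {"dx": 0.12, "dy": -0.028, "dz": 0, "ax": 0, "ay": 0, "az": 0, "gripper": -1}
    - {"dx": 0.18, "dy": -0.042, "dz": 0, "ax": 0, "ay": 0, "az": 0, "gripper": -1}
    - {"dx": 0.24, "dy": -0.056, "dz": 0, "ax": 0, "ay": 0, "az": 0, "gripper": -1}
    - {"dx": 0.3, "dy": -0.07, "dz": 0, "ax": 0, "ay": 0, "az": 0, "gripper": -1}
    - {"dx": 0.34, "dy": -0.079, "dz": 0, "ax": 0, "ay": 0, "az": 0, "gripper": -1}
    - {"dx": 0.34, "dy": -0.079, "dz": 0, "ax": 0, "ay": 0, "az": 0, "gripper": -1}

```text
time: 6.9
eef_pos: [0.4784, 0.074, 0.1246]
tcp_rot: [0.784, 0.621, 0.0, 0.0]
contact_force: [0.0, 0.7, -0.1]
opening: 0.002
finger_force: 0.0
```

>>> jog_arm:
  increments:
    - {"dx": 0.05, "dy": -0.012, "dz": 0, "ax": 0, "ay": 0, "az": 0, "gripper": -1}
    - {"dx": 0.1, "dy": -0.023, "dz": 0, "ax": 0, "ay": 0, "az": 0, "gripper": -1}
    - {"dx": 0.15, "dy": -0.035, "dz": 0, "ax": 0, "ay": 0, "az": 0, "gripper": -1}
    - {"dx": 0.2, "dy": -0.046, "dz": 0, "ax": 0, "ay": 0, "az": 0, "gripper": -1}
    - {"dx": 0.25, "dy": -0.058, "dz": 0, "ax": 0, "ay": 0, "az": 0, "gripper": -1}
    - {"dx": 0.3, "dy": -0.07, "dz": 0, "ax": 0, "ay": 0, "az": 0, "gripper": -1}
    - {"dx": 0.3, "dy": -0.07, "dz": 0, "ax": 0, "ay": 0, "az": 0, "gripper": -1}
    - {"dx": 0.3, "dy": -0.07, "dz": 0, "ax": 0, "ay": 0, "az": 0, "gripper": -1}
    - {"dx": 0.3, "dy": -0.07, "dz": 0, "ax": 0, "ay": 0, "az": 0, "gripper": -1}

```text
time: 7.8
eef_pos: [0.5134, 0.066, 0.1243]
tcp_rot: [0.784, 0.621, -0.0, -0.0]
contact_force: [0.1, 0.4, -1.1]
opening: -0.003
finger_force: 0.0
```

```bash
cat >> h.py <<'E'
c=np.array([.5725,.051]);a=-.229
B=np.array([[np.cos(a),-np.sin(a)],[np.sin(a),np.cos(a)]])
def box(p): return np.c_[(p[:,:2]-c)@B,p[:,2]]
E
python3 - <<'E'
from h import *
d=cam('side');cv2.imwrite('pics/s4.png',cv2.resize(d['frame'][120:270,130:330],(600,450)))
s=get_state();print(s['contact_force'],s['eef_pos'])
E
```

```text
[-0.02871412  0.11208743  1.01956861] [0.51336168 0.06597807 0.12431315]
```

View pics/s4.png

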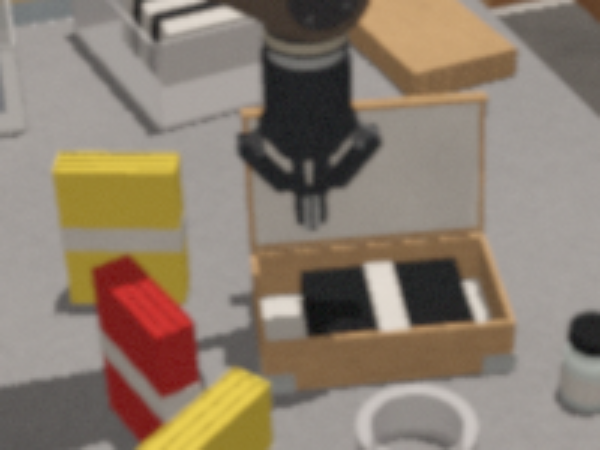

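The picture shows the pack lying flat in the box, with its white band at crop (385,295). Next I'll go over the lid to its outer side.

>>> jog_arm:
  increments:
    - {"dx": 0, "dy": 0, "dz": 0.4, "ax": 0, "ay": 0, "az": 0, "gripper": -1}
    - {"dx": 0, "dy": 0, "dz": 0.8, "ax": 0, "ay": 0, "az": 0, "gripper": -1}
    - {"dx": 0, "dy": 0, "dz": 1, "ax": 0, "ay": 0, "az": 0, "gripper": -1}
    - {"dx": 0, "dy": 0, "dz": 1, "ax": 0, "ay": 0, "az": 0, "gripper": -1}

```text
time: 8.25
eef_pos: [0.5161, 0.0659, 0.25]
tcp_rot: [0.784, 0.621, 0.004, 0.003]
contact_force: [-0.6, 0.7, 0.0]
opening: -0.006
finger_force: 0.0
```

>>> jog_arm:
  increments:
    - {"dx": 0, "dy": 0, "dz": 0.35, "ax": 0, "ay": 0, "az": 0, "gripper": -1}
    - {"dx": 0.3, "dy": 0.3, "dz": 0.35, "ax": 0, "ay": 0, "az": 0, "gripper": -1}
    - {"dx": 0.6, "dy": 0.6, "dz": 0.35, "ax": 0, "ay": 0, "az": 0, "gripper": -1}
    - {"dx": 0.82, "dy": 1, "dz": 0.35, "ax": 0, "ay": 0, "az": 0, "gripper": -1}
    - {"dx": 0.82, "dy": 1, "dz": 0.35, "ax": 0, "ay": 0, "az": 0, "gripper": -1}

```text
time: 8.75
eef_pos: [0.6126, 0.1895, 0.2833]
tcp_rot: [0.783, 0.622, -0.001, -0.001]
contact_force: [-0.2, -0.4, -0.7]
opening: -0.003
finger_force: 0.0
```

>>> jog_arm:
  increments:
    - {"dx": 0, "dy": 0.27, "dz": 0, "ax": 0, "ay": 0, "az": 0, "gripper": -1}
    - {"dx": 0, "dy": 0.27, "dz": 0, "ax": 0, "ay": 0, "az": 0, "gripper": -1}

```text
time: 8.95
eef_pos: [0.6109, 0.2207, 0.2842]
tcp_rot: [0.783, 0.622, -0.001, -0.001]
contact_force: [-0.0, -0.5, -0.1]
opening: -0.001
finger_force: 0.0
```

Run:
```python
from h import *
S=np.load('side.npz')['P'];T=np.load('top.npz')['P']
for n,m in(('side',S[150:205,205:295]),('top',T[140:240,205:250])):
    q=box(m.reshape(-1,3));q=q[(abs(q[:,0])<.11)&(q[:,1]>.05)&(q[:,1]<.16)&(q[:,2]>.07)]
    for z in(.09,.12,.15,.18,.2):
        k=q[abs(q[:,2]-z)<.008,1]
        if len(k): print(n,z,len(k),np.percentile(k,[5,50,95]).round(3))
s=get_state();print(s['eef_pos'],box(np.array(s['eef_pos'])[None]),s['qpos'])
```

```text
side 0.09 319 [0.065 0.069 0.074]
side 0.12 348 [0.071 0.075 0.08 ]
side 0.15 428 [0.076 0.08  0.084]
side 0.18 414 [0.081 0.085 0.089]
side 0.2 294 [0.072 0.078 0.092]
top 0.09 118 [0.073 0.074 0.076]
top 0.12 132 [0.078 0.079 0.081]
top 0.15 38 [0.05  0.083 0.084]
top 0.2 653 [0.079 0.087 0.096]
[0.61089048 0.22069276 0.28415659] [[-0.00113263  0.17397753  0.28415659]] [1.90300003e-01 1.98219302e-01 1.58542134e+00 1.05204146e-03
 1.36139824e+00 4.17831044e-01]
```

>>> jog_arm:
  increments:
    - {"dx": 0, "dy": 0, "dz": -0.4, "ax": 0, "ay": 0, "az": 0, "gripper": -1}
    - {"dx": 0, "dy": 0, "dz": -0.8, "ax": 0, "ay": 0, "az": 0, "gripper": -1}
    - {"dx": 0, "dy": 0, "dz": -1, "ax": 0, "ay": 0, "az": 0, "gripper": -1}
    - {"dx": 0, "dy": 0, "dz": -1, "ax": 0, "ay": 0, "az": 0, "gripper": -1}

```text
time: 9.35
eef_pos: [0.6078, 0.2165, 0.1595]
tcp_rot: [0.784, 0.621, -0.006, -0.003]
contact_force: [0.0, -0.0, -0.4]
opening: -0.002
finger_force: 0.0
```

>>> jog_arm:
  increments:
    - {"dx": -0.03, "dy": -0.14, "dz": -0.06, "ax": 0, "ay": 0, "az": 0, "gripper": -1}
    - {"dx": -0.07, "dy": -0.28, "dz": -0.06, "ax": 0, "ay": 0, "az": 0, "gripper": -1}
    - {"dx": -0.09, "dy": -0.38, "dz": -0.06, "ax": 0, "ay": 0, "az": 0, "gripper": -1}
    - {"dx": -0.11, "dy": -0.48, "dz": -0.06, "ax": 0, "ay": 0, "az": 0, "gripper": -1}
    - {"dx": -0.13, "dy": -0.56, "dz": -0.06, "ax": 0, "ay": 0, "az": 0, "gripper": -1}
    - {"dx": -0.15, "dy": -0.64, "dz": -0.06, "ax": 0, "ay": 0, "az": 0, "gripper": -1}
    - {"dx": -0.17, "dy": -0.72, "dz": -0.06, "ax": 0, "ay": 0, "az": 0, "gripper": -1}
    - {"dx": -0.17, "dy": -0.72, "dz": -0.06, "ax": 0, "ay": 0, "az": 0, "gripper": -1}

```text
time: 10.15
eef_pos: [0.5914, 0.1307, 0.1593]
tcp_rot: [0.784, 0.621, -0.0, 0.0]
contact_force: [0.5, 0.2, 0.6]
opening: 0.003
finger_force: 0.0
```

>>> jog_arm:
  increments:
    - {"dx": -0.02, "dy": -0.08, "dz": 0, "ax": 0, "ay": 0, "az": 0, "gripper": -1}
    - {"dx": -0.04, "dy": -0.16, "dz": -0.01, "ax": 0, "ay": 0, "az": 0, "gripper": -1}
    - {"dx": -0.055, "dy": -0.24, "dz": -0.03, "ax": 0, "ay": 0, "az": 0, "gripper": -1}
    - {"dx": -0.075, "dy": -0.32, "dz": -0.06, "ax": 0, "ay": 0, "az": 0, "gripper": -1}
    - {"dx": -0.09, "dy": -0.39, "dz": -0.09, "ax": 0, "ay": 0, "az": 0, "gripper": -1}
    - {"dx": -0.105, "dy": -0.45, "dz": -0.13, "ax": 0, "ay": 0, "az": 0, "gripper": -1}
    - {"dx": -0.12, "dy": -0.51, "dz": -0.17, "ax": 0, "ay": 0, "az": 0, "gripper": -1}

```text
time: 10.85
eef_pos: [0.577, 0.0698, 0.1383]
tcp_rot: [0.784, 0.621, -0.0, 0.0]
contact_force: [1.1, 0.4, 1.2]
opening: 0.002
finger_force: 0.5
```

Run:
```python
from h import *
d=cam('side');cv2.imwrite('pics/s5.png',cv2.resize(d['frame'][120:270,130:330],(600,450)))
s=get_state();print(s['contact_force'],box(np.array(s['eef_pos'])[None]))
```

```text
[ 0.14922759 -0.11897034 -0.28514093] [[-0.00042445  0.01843613  0.13717594]]
```

View pics/s5.png

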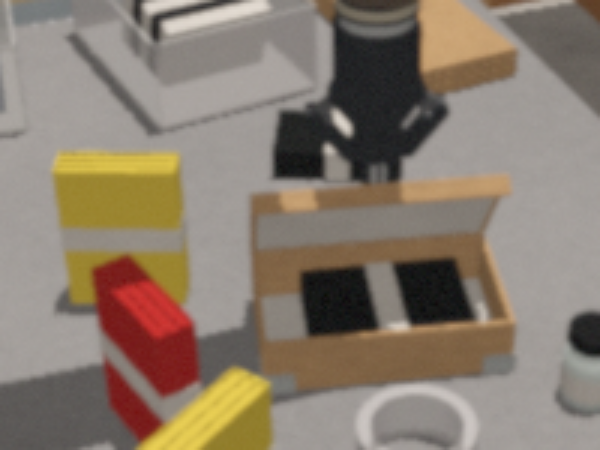

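The lid is being pushed over; its edge is at crop (380,185). I'll continue down the arc.

>>> jog_arm:
  increments:
    - {"dx": -0.02, "dy": -0.1, "dz": -0.08, "ax": 0, "ay": 0, "az": 0, "gripper": -1}
    - {"dx": -0.042, "dy": -0.18, "dz": -0.18, "ax": 0, "ay": 0, "az": 0, "gripper": -1}
    - {"dx": -0.06, "dy": -0.25, "dz": -0.29, "ax": 0, "ay": 0, "az": 0, "gripper": -1}
    - {"dx": -0.07, "dy": -0.3, "dz": -0.4, "ax": 0, "ay": 0, "az": 0, "gripper": -1}
    - {"dx": -0.078, "dy": -0.34, "dz": -0.5, "ax": 0, "ay": 0, "az": 0, "gripper": -1}
    - {"dx": -0.083, "dy": -0.36, "dz": -0.57, "ax": 0, "ay": 0, "az": 0, "gripper": -1}
    - {"dx": -0.083, "dy": -0.36, "dz": -0.62, "ax": 0, "ay": 0, "az": 0, "gripper": -1}
    - {"dx": -0.083, "dy": -0.36, "dz": -0.62, "ax": 0, "ay": 0, "az": 0, "gripper": -1}

```text
time: 11.7
eef_pos: [0.5665, 0.0277, 0.0631]
tcp_rot: [0.784, 0.621, -0.001, -0.001]
contact_force: [0.8, 0.0, -0.7]
opening: 0.001
finger_force: 0.0
```

>>> jog_arm:
  increments:
    - {"dx": 0, "dy": 0, "dz": -0.03, "ax": 0, "ay": 0, "az": 0, "gripper": -1}
    - {"dx": 0, "dy": 0, "dz": -0.05, "ax": 0, "ay": 0, "az": 0, "gripper": -1}
    - {"dx": 0, "dy": 0, "dz": -0.05, "ax": 0, "ay": 0, "az": 0, "gripper": -1}

```text
time: 12.0
eef_pos: [0.5679, 0.0276, 0.06]
tcp_rot: [0.784, 0.621, 0.0, 0.0]
contact_force: [-2.0, -0.3, 4.8]
opening: -0.003
finger_force: 2.6
```

>>> jog_arm:
  increments:
    - {"dx": 0, "dy": 0, "dz": -0.03, "ax": 0, "ay": 0, "az": 0, "gripper": -1}
    - {"dx": 0, "dy": 0, "dz": -0.04, "ax": 0, "ay": 0, "az": 0, "gripper": -1}
    - {"dx": 0, "dy": 0, "dz": -0.04, "ax": 0, "ay": 0, "az": 0, "gripper": -1}

```text
time: 12.3
eef_pos: [0.5681, 0.0276, 0.0596]
tcp_rot: [0.783, 0.621, -0.001, -0.0]
contact_force: [-12.5, 0.2, 26.6]
opening: 0.0
finger_force: 13.6
```

Rigid contact, so the lid is shut. I'll retreat upward and check.

>>> jog_arm:
  increments:
    - {"dx": 0, "dy": 0, "dz": 0.2, "ax": 0, "ay": 0, "az": 0, "gripper": -1}
    - {"dx": 0, "dy": 0, "dz": 0.6, "ax": 0, "ay": 0, "az": 0, "gripper": -1}
    - {"dx": 0, "dy": 0, "dz": 1, "ax": 0, "ay": 0, "az": 0, "gripper": -1}
    - {"dx": 0, "dy": 0, "dz": 1, "ax": 0, "ay": 0, "az": 0, "gripper": -1}
    - {"dx": 0, "dy": 0, "dz": 1, "ax": 0, "ay": 0, "az": 0, "gripper": -1}

```text
time: 12.8
eef_pos: [0.5685, 0.0276, 0.176]
tcp_rot: [0.784, 0.621, 0.002, 0.002]
contact_force: [-0.2, 0.4, -0.4]
opening: -0.001
finger_force: 0.0
```

Run:
```python
from h import *
d=cam('side');cv2.imwrite('pics/s6.png',cv2.resize(d['frame'][120:270,130:330],(600,450)))
for n,d in(('side',d),('top',cam('top'))):
    q=box(cloud(d).reshape(-1,3));q=q[(abs(q[:,0])<.1)&(q[:,2]>.03)&(q[:,2]<.1)]
    for y in(-.065,-.03,0,.03,.06):
        k=q[abs(q[:,1]-y)<.008,2]
        if len(k): print(n,y,np.median(k).round(4))
s=get_state();print(s['contact_force'],s['eef_pos'])
```

```text
side -0.065 0.0604
side -0.03 0.0605
side 0 0.0607
side 0.03 0.0605
side 0.06 0.0601
top -0.065 0.0601
top 0 0.0577
top 0.03 0.0594
top 0.06 0.0597
[ 0.07412324  0.67027672 -1.33388123] [0.56644345 0.0277341  0.17242751]
```

View pics/s6.png

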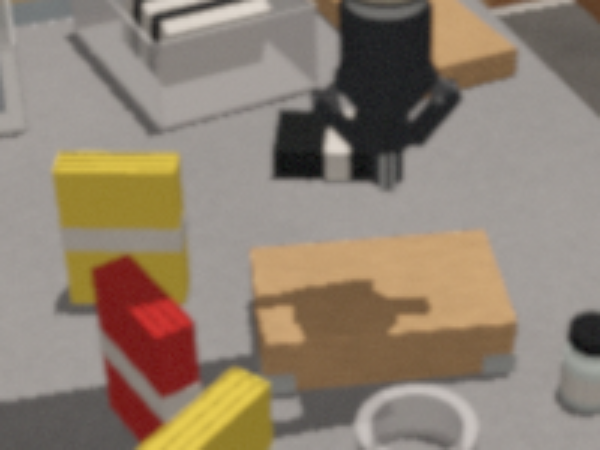

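The lid lies level at z≈0.060 across the box, with its top centred near crop (380,285), and the bystanders look unmoved.

```bash
python3 -c "
from plant import job; print(job.sign_off())"
```

```text
the job is handed in; nothing more can be done
None
```

The pack lies flat in the box and the lid is fully shut and level; the tape, jar and spare pack look unmoved, and I handed the job in at about 13 s of robot time.

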